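Raise the sample to the lens by counted clicks and hold it for the exposure

TASK

Look which sample stands on the lift stage of the side-viewing imager, then swing its click lever clockwise (seen from above) from its home stop, counting the clicks you feel: three clicks if it is the tall narrow jar, six clicks if it is the low wide dish, never a click too many. The lever springs home if let go, so finish while still holding its grip in the notch of the last click, keeping the stage still for the exposure, with the sample standing on the stage and everything else left where it is.

Things in the scene. Friction and masses are not known exactly. Their poses are not given: they have to be found in the camera images.
- mount: Fixed imager, may stand turned about z: dark base plate, white 56 mm square lever turret, round lift stage, grey camera with black level lens. Origin at table height straight below the lever's vertical pivot axis, z up. In its frame the stage centre is at x 60, y 90 mm; lens and camera at x 60, y 170 to 380 mm, up to 155 mm high. At home the lever points along its -y and it swings towards its -x.
- lever: The lever: a flat aluminium arm 16 mm wide, its top 86 mm above the table, carrying at its outer end, 90 mm from the pivot axis, the grip: an upright black round post, 18 mm in diameter and 50 mm tall (top 136 mm above the table), clear all round. Origin on the pivot axis at table height; its own -y axis points from the pivot to the grip, z up.
- grip_mid (a point): Point on the axis of the grip post, 115 mm above the table, 90 mm from the pivot axis: a good height to pinch it. Clicks come every 0.16 rad (14 mm of travel here) from the home stop, all alike, eight in all. A click is made as the resisting push passes its crest and drops; the notches do not latch, and released, the lever runs back home.
- pivot (a point): Top of the lever's 44 mm wide hub, on the pivot axis, 91 mm above the table. Feel, as push at the grip: in each click it swells to 8 to 10 N at a quarter of the click, falls through the crest half-way to 1 to 3 N at three quarters, and is back at 5 to 6 N in the notch.
- stage_top (a point): Centre of the top face of the round aluminium lift stage, 90 mm in diameter. It is 60 mm above the table with the lever at home and rises 6 mm for each click of the lever (in proportion to the lever's angle).
- dish_mid (a point): Centre (half-way up) of the low wide dish: glass with a white lid, 70 mm in diameter, 14 mm tall, loose, 50 g. It stands either on the lift stage or on the parking stand.
- jar_mid (a point): Centre (half-way up) of the tall narrow jar: glass with a white lid, 44 mm in diameter, 32 mm tall, loose, 80 g. It stands on whichever of the lift stage and parking stand the dish does not.
- stand: Fixed parking stand for the other sample: a round aluminium top 90 mm in diameter, 60 mm high, on a post. Origin at the centre of its foot.
- wash_bottle: Bystander: white squeeze bottle with a blue nozzle, 64 mm in diameter, 170 mm tall. Origin at the centre of its underside.
- media_bottle: Bystander: glass bottle with a red cap, 68 mm in diameter, 130 mm tall. Origin at the centre of its underside.
- slide_box: Bystander: grey and white flat box, 90 x 100 x 38 mm. Origin at the centre of its underside.
- stage: The lift stage's moving part (disc and its stem); origin at the centre of its top face, same point as stage_top.
Mind the look-alikes: they are no part of the job. There is more than one size of the part that bears jar_mid; the job needs the largest.

How it is judged:
On the way:
1. the fingers have taken the lever past its first click (z of stage_top in the frame of mount above 0.0632 m and contact force between the fingers and lever above 0.5 N), for 0.1 s.
At the end, for the whole second after the job is handed in: Fingers press the grip with over 1 N; the lever is in click six (dish on the stage) or three (jar): stage lifted 36 or 18 mm, within 2.5 mm (0.42 click), slower than 5 mm/s, its sample upright and within 30 mm of the centre (((horizontal distance between dish_mid and stage_top below 0.03 m and z of stage_top in the frame of mount between 0.09348 and 0.09852 m) or (horizontal distance between jar_mid and stage_top below 0.03 m and z of stage_top in the frame of mount between 0.07548 and 0.08052 m)) and contact force between the fingers and lever above 1 N and linear speed of stage below 0.005 m/s and ((horizontal distance between dish_mid and stage_top below 0.03 m and angle between dish_mid's own z axis and vertical below 0.15 rad) or (horizontal distance between jar_mid and stage_top below 0.03 m and angle between jar_mid's own z axis and vertical below 0.15 rad))); the arm keeps its last pose, push and grip.
It fails at once if the lever passes one click more than the sample on the stage calls for ((horizontal distance between dish_mid and stage_top below 0.03 m and z of stage_top in the frame of mount above 0.0993 m) or (horizontal distance between jar_mid and stage_top below 0.03 m and z of stage_top in the frame of mount above 0.0813 m)).
It fails at once if the sample leaves the lift stage (not (horizontal distance between dish_mid and stage_top below 0.03 m) and not (horizontal distance between jar_mid and stage_top below 0.03 m)).
It fails at once if the sample on the parking stand is moved more than 30 mm ((horizontal distance between dish_mid and stage_top below 0.03 m and distance of jar_mid from where it was at the start of the episode above 0.03 m) or (horizontal distance between jar_mid and stage_top below 0.03 m and distance of dish_mid from where it was at the start of the episode above 0.03 m)).
It fails at once if the wash bottle, capped bottle or slide box is moved more than 30 mm (distance of any of wash_bottle, media_bottle, slide_box from where it was at the start of the episode above 0.03 m).
It also fails if it takes over 64 s, if anything falls off the work surface, if the arm or the gripper's body presses on something with over 40 N, if the wrist force passes 120 N, or if a joint passes its speed limit or range.

ROBOT

A 7-joint arm with a two-finger parallel gripper is mounted at the origin on the work surface. World frame = base frame: x ahead of the robot, y to its left, z up, the work surface at z = 0. Lengths are in m, angles in rad, forces in N, time in s.
With the tool pointing down it reaches from about 0.425 to 0.8 m from the base axis. Payload 8.3 kg.
Tool frame: the origin (TCP) lies midway between the tips of the shut fingers; the grasp point (between the pads) lies robot.tcp_to_grasp behind it (robot.tcp_to_grasp is the distance from the TCP to the grasp point, in m); x points along the fingers, z is the direction in which the jaws open and shut, and the axes are right-handed (so a half turn about x gives the same grasp; the last joint's range is limited). The gripper opens to 85 mm and grips with 20 to 120 N. Pads are 22 mm wide; open, the fingers measure 114 mm over their backs; the gripper's body (76 mm by 85 mm) begins 54 mm behind the grasp point. The pads swing forward as they close: fully open they stand 13 mm farther back than shut.
Start: joints at [-1.264, 0.383, 0.016, 1.37, -0.006, 1.388, -0.046], TCP at [0.226, 0.583, 0.231] pointing down, gripper open.
Joint ranges: [-2.95, 2.95], [-0.25, 2.06], [-1.52, 1.56], [0.18, 2.33], [-1.44, 4.58], [0.02, 2.06], [-3.01, 3.01]. Speed limits (rad/s): [2.39, 2.39, 3.01, 3.01, 3.14, 3.14, 3.14].

INTERFACE

Orientations are given as a rotation vector (axis times angle).
In Python, from rig import robot, planner, imaging, ticket gives the robot as it stands. Calls block until the motion is done:
- robot.reach(position, orientation): joint-space move of the TCP to a pose.
- robot.move_linear(position, orientation=None, velocity=0.15): straight line of the TCP; orientation=None keeps the orientation; velocity is the mean speed in m/s.
- robot.set_joints(angles): joint-space move.
- robot.grip(opening, force=None): finger opening in m; force is the grip in N (None keeps the last); returns when the fingers have stopped.
- robot.pause(seconds).
- planner.ik(position, orientation): joint angles nearest the present ones, or None.
- imaging.get_image(name): name is "scene" or "side" or "wrist"; returns the picture (400x640x3 uint8, red, green, blue); there is no depth.
- imaging.camera_model(name): a dict with "vfov" (degrees; the focal length in pixels is half the picture's height over the tangent of half this angle, whatever the lens; pixels are square), "cx", "cy" (the principal point, pixels), "dist" ([k1, k2, p1, p2, k3] as OpenCV has them; the pictures are not rectified), "world_to_cam" (4x4, takes a point from world to camera coordinates); the wrist camera has in their place "T_tool_cam" (4x4, takes a point from camera to tool coordinates, whose origin is the TCP and whose axes are the tool frame's). Camera axes: x right, y down, z forward; pixel columns grow to the right and rows downward; lengths in m; the calibration is good to about 2 mm. A picture is of the moment at which its call begins: read the wrist's pose just before it. camera_model takes no time and is no camera call.
A pose or a line that the arm cannot do raises robot.IKError and nothing moves.
- ticket.finish_job(): hands the job in, once; it reports no verdict.
Readings, each from a call of its own:
- robot.read_clock(): time.
- robot.read_joint_pos(): joint angles.
- robot.read_qd(): joint speeds.
- robot.read_joint_efforts(): joint torques, N m.
- robot.read_tool_pos(): TCP position.
- robot.read_eef_rot(): TCP orientation.
- robot.read_wrist_force(): force on the tool from outside, world axes, zero at the start.
- robot.read_torque(): the same for the moment, N m.
- robot.read_width(): finger opening in m.
Only numpy, scipy, OpenCV 4.12 (cv2) and the standard library are available. Lean on these libraries where they do the work, as an engineer would, in place of code of your own. Each camera call takes 0.05 s, during which the arm holds its last target.

## Working session

There is one attempt and no reset: what is moved stays moved. The work goes in short steps, each a Python script; the robot and the scene stay as the last script left them, time stands still between calls to the robot, and variables do not carry over. Pictures are saved under pics/ and viewed, and the job is handed in when it is done.

```bash
ls; mkdir -p pics; python3 - <<'E'
from rig import robot, planner, imaging, ticket
import cv2
for n in ["scene","side","wrist"]:
    im=imaging.get_image(n); cv2.imwrite(f"pics/{n}0.png",im[:,:,::-1])
    print(n,imaging.camera_model(n))
print(robot.read_clock(),robot.read_tool_pos(),robot.read_eef_rot(),robot.tcp_to_grasp,robot.read_width())
E
```

```text
pics
scene {'vfov': 57.687755776498676, 'cx': 313.8543835372313, 'cy': 194.49716695070998, 'dist': array([-0.06365373,  0.        ,  0.        ,  0.        ,  0.        ]), 'world_to_cam': array([[-0.44073558,  0.89742748, -0.01939255,  0.24462746],
       [ 0.54786445,  0.25182274, -0.79776553, -0.19661602],
       [-0.71105323, -0.36222814, -0.60265586,  1.37931816],
       [ 0.        ,  0.        ,  0.        ,  1.        ]])}
side {'vfov': 49.71430594877821, 'cx': 314.32551754735243, 'cy': 191.87916738976742, 'dist': array([-0.05283256,  0.        ,  0.        ,  0.        ,  0.        ]), 'world_to_cam': array([[ 0.81529313, -0.57857604, -0.02338546, -0.45478215],
       [-0.38469156, -0.51101376, -0.76868547,  0.28700032],
       [ 0.4327927 ,  0.63570017, -0.63919932,  1.10539467],
       [ 0.        ,  0.        ,  0.        ,  1.        ]])}
wrist {'vfov': 69.55890377422048, 'cx': 319.2698431395099, 'cy': 199.4866930710149, 'dist': array([-0.00075589,  0.        ,  0.        ,  0.        ,  0.        ]), 'T_tool_cam': array([[ 1.10720070e-03, -2.88293170e-01,  9.57541551e-01,
        -1.41603206e-01],
       [ 1.79151589e-04, -9.57542066e-01, -2.88293532e-01,
         7.31137370e-02],
       [ 9.99999371e-01,  4.90743891e-04, -1.00854307e-03,
         5.21159918e-04],
       [ 0.00000000e+00,  0.00000000e+00,  0.00000000e+00,
         1.00000000e+00]])}
0.15 [0.2257034  0.582407   0.23049976] [-0.93354963  1.36304346  0.93209679] 0.0187 0.0851234050632554
```

View pics/scene0.png

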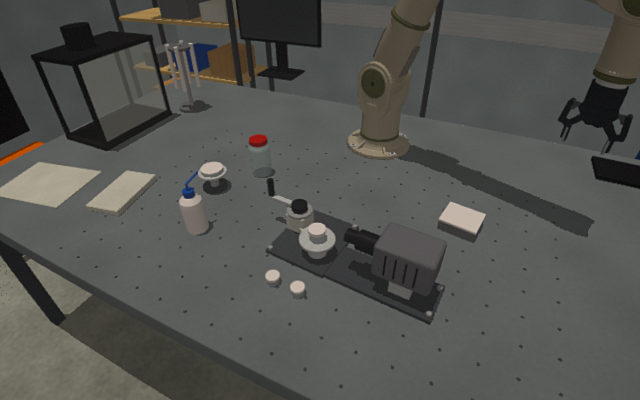

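View pics/side0.png

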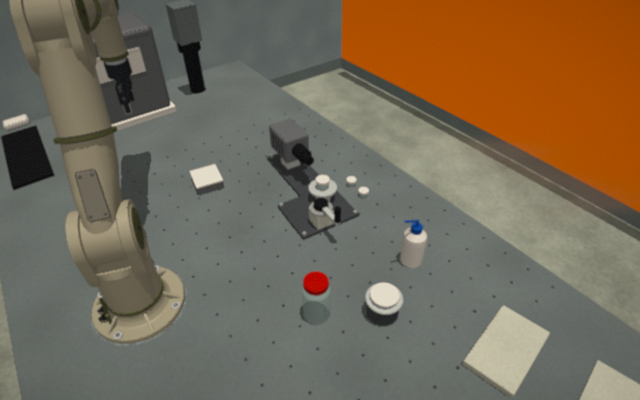

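View pics/wrist0.png

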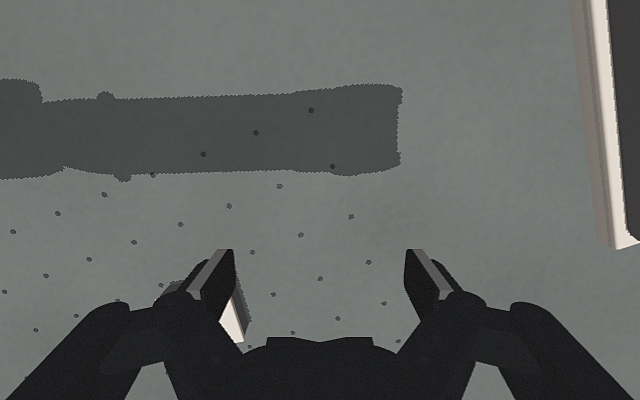

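```bash
python3 - <<'E'
import cv2,numpy as np
a=cv2.imread("pics/scene0.png")[130:310,170:370]; b=cv2.imread("pics/side0.png")[160:250,265:380]
a=cv2.resize(a,(600,540),interpolation=3);b=cv2.resize(b,(690,540),interpolation=3)
cv2.imwrite("pics/c1.png",a);cv2.imwrite("pics/c2.png",b)
E
```

```text
(no output)
```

View pics/c1.png

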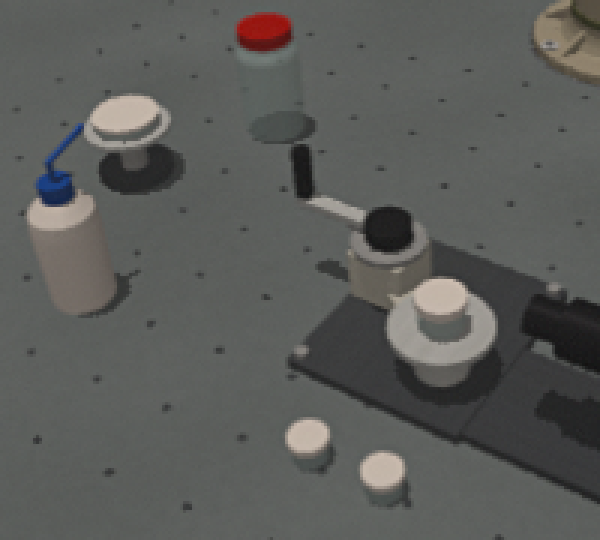

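View pics/c2.png

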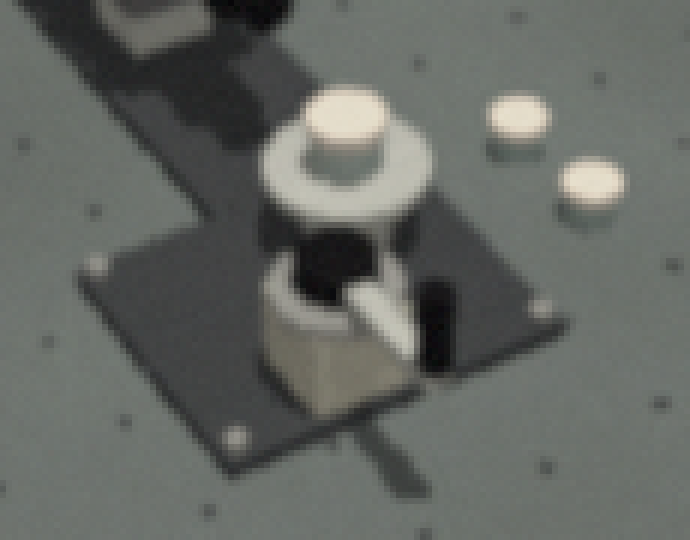

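```bash
cat > h.py <<'E'
import numpy as np, cv2
def ray(m,p,H=400):
    f=H/2/np.tan(np.radians(m['vfov'])/2);K=np.array([[f,0,m['cx']],[0,f,m['cy']],[0,0,1]])
    u=cv2.undistortPoints(np.array([[p]],float),K,m['dist'])[0,0]
    T=np.linalg.inv(m['world_to_cam']); d=T[:3,:3]@np.array([u[0],u[1],1.]); return T[:3,3],d/np.linalg.norm(d)
def plane(m,p,z):
    o,d=ray(m,p); return o+d*(z-o[2])/d[2]
def tri(m1,p1,m2,p2):
    o1,d1=ray(m1,p1);o2,d2=ray(m2,p2)
    s=np.linalg.lstsq(np.c_[d1,-d2],o2-o1,rcond=None)[0]
    a=o1+s[0]*d1;b=o2+s[1]*d2; return (a+b)/2,np.linalg.norm(a-b)
E
python3 - <<'E'
from h import *
from rig import imaging
np.set_printoptions(precision=4,suppress=True)
S=imaging.camera_model("scene");D=imaging.camera_model("side")
P={}
for n,p,q,z in [("post_mid",(271,187.7),(337.4,214.3),.111),("post_top",(270.3,179.8),(337.8,207.6),.135),("hub",(299.3,202.5),(321.3,202.5),.105),("stage",(317.2,238.8),(322.7,186.8),.06),
  ("jarlid",(317,229.3),(323,179),.092),("dish",(212,168.5),(384,294),.074)]:
    print(n,tri(S,p,D,q),plane(S,p,z)[:2],plane(D,q,z)[:2])
# lid widths
for z,a,b in [(.092,(308,229.3),(325.8,229.3)),(.02,(265.3,276),(280.2,276)),(.02,(290,287.5),(305.2,287.5)),(.072,(199.8,168.5),(223.5,168.5))]:
    print("dia",np.linalg.norm(plane(S,a,z)-plane(S,b,z)))
E
```

```text
post_mid (array([ 0.5445, -0.1318,  0.1085]), np.float64(0.0013428175153133372)) [ 0.5468 -0.1294] [ 0.5431 -0.1346]
post_top (array([ 0.5443, -0.1322,  0.1338]), np.float64(0.0027684703183897437)) [ 0.5446 -0.1304] [ 0.5442 -0.1345]
hub (array([ 0.5499, -0.0457,  0.0893]), np.float64(0.005064093044403076)) [ 0.5648 -0.0343] [ 0.5407 -0.0627]
stage (array([0.6205, 0.0417, 0.0564]), np.float64(0.001632984184876253)) [0.6232 0.0438] [0.6183 0.0372]
jarlid (array([0.6211, 0.0413, 0.0879]), np.float64(0.00285295617128049)) [0.6238 0.0441] [0.6187 0.0356]
dish (array([ 0.4886, -0.387 ,  0.0688]), np.float64(0.0010893434157485497)) [ 0.4943 -0.3806] [ 0.486 -0.39 ]
dia 0.04240014240219154
dia 0.03495746776109567
dia 0.034391957721203986
dia 0.0754856263312511
```

```bash
python3 - <<'E'
from h import *
from rig import imaging,robot,planner
from scipy.spatial.transform import Rotation as R
np.set_printoptions(precision=4,suppress=True)
S=imaging.camera_model("scene");D=imaging.camera_model("side")
print("cap",tri(S,(258,140),D,(316,280)),"wash",tri(S,(188,192),D,(417,228)))
print(R.from_rotvec(robot.read_eef_rot()).as_matrix())
for s in (1,-1):
  for th in (0,.24,.48,.6):
    a=np.radians(-5.1)-th
    z=s*np.array([np.cos(a),np.sin(a),0]);x=np.array([0,0,-1.]);y=np.cross(z,x)
    rv=R.from_matrix(np.c_[x,y,z]).as_rotvec()
    p=np.array([.553,-.042,0])+.09*np.array([np.sin(a),-np.cos(a),0]);p[2]=.0963
    print(s,th,p,planner.ik(p,rv))
E
```

```text
cap (array([ 0.3578, -0.2932,  0.1247]), np.float64(0.0005145951925990403)) wash (array([ 0.6681, -0.3097,  0.1227]), np.float64(0.0017284193694331977))
[[-0.0005 -0.9324  0.3614]
 [-0.0014  0.3614  0.9324]
 [-1.     -0.     -0.0015]]
1 0 [ 0.545  -0.1316  0.0963] [-0.5561  0.5071  0.9696  1.7588 -0.4605  1.1227  0.4721]
1 0.24 [ 0.5239 -0.1272  0.0963] [-0.5754  0.4455  0.9572  1.8159 -0.4079  1.0932  0.1998]
1 0.48 [ 0.5045 -0.1178  0.0963] [-0.603   0.3833  0.9444  1.8701 -0.3533  1.0667 -0.0875]
1 0.6 [ 0.4958 -0.1115  0.0963] [-0.6204  0.3535  0.9389  1.8952 -0.3268  1.0554 -0.2357]
-1 0 [ 0.545  -0.1316  0.0963] [-0.7356  0.777   1.358   1.7642 -0.7958  1.2846 -2.409 ]
-1 0.24 [ 0.5239 -0.1272  0.0963] [ 1.1126  0.676  -1.2829  1.7461  0.6831  1.2545  2.4693]
-1 0.48 [ 0.5045 -0.1178  0.0963] [-0.5007  0.3402  0.8048  1.8668 -0.2806  1.0515  2.9893]
-1 0.6 [ 0.4958 -0.1115  0.0963] [-0.5296  0.3178  0.8175  1.8924 -0.2668  1.0437  2.8515]
```

```bash
cat >> h.py <<'E'
from scipy.spatial.transform import Rotation as R
YAW=np.radians(-5.1)
def ori(th):
    a=YAW-th; z=np.array([np.cos(a),np.sin(a),0]);x=np.array([0,0,-1.])
    return R.from_matrix(np.c_[x,np.cross(z,x),z]).as_rotvec()
E
python3 - <<'E'
from h import *
from rig import imaging,robot,planner
try:
    robot.move_linear([.53,-.15,.26],ori(0),velocity=.25)
except robot.IKError as e:
    print("ik",e); robot.reach([.53,-.15,.28],ori(0))
p,r=robot.read_tool_pos(),robot.read_eef_rot()
im=imaging.get_image("wrist");cv2.imwrite("pics/w1.png",im[:,:,::-1])
print(p,r,robot.read_clock(),robot.read_wrist_force(),robot.read_joint_pos())
E
```

```text
[ 0.53001133 -0.14936452  0.26000046] [ 0.06939928  1.56969902 -0.06878064] 3.525 [-0.24472626 -0.32300937 -0.80343491] [-0.40816716  0.24995354  0.76576182  1.55725811 -0.17505924  1.40485268
  0.28293477]
```

View pics/w1.png

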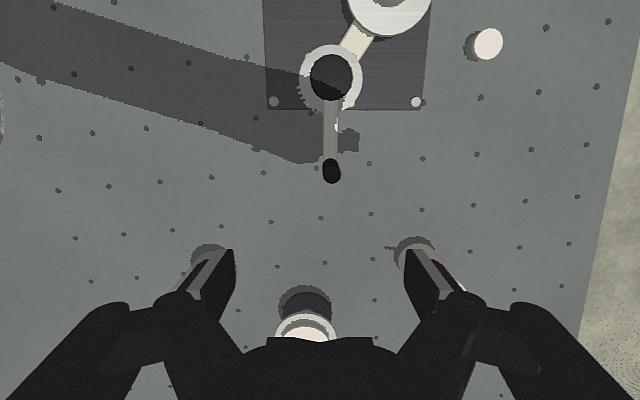

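```bash
python3 - <<'E'
from h import *
from rig import imaging
np.set_printoptions(precision=4,suppress=True)
m=imaging.camera_model("wrist")
p=np.array([.53001133,-.14936452,.26000046]);r=[0.06939928,1.56969902,-0.06878064]
T=np.eye(4);T[:3,:3]=R.from_rotvec(r).as_matrix();T[:3,3]=p
m['world_to_cam']=np.linalg.inv(T@m['T_tool_cam'])
im=cv2.imread("pics/w1.png");g=im.max(2)
mask=(g<40).astype(np.uint8);mask[240:]=0
n,l,s,c=cv2.connectedComponentsWithStats(mask)
for i in range(1,n):
    if s[i,4]>100: print(s[i],c[i])
for px,z in [((331.5,165.5),.136),((332,175),.1),((331,77),.105),((331,77),.095)]: print(px,plane(m,px,z))
E
```

```text
[310  54  38  47 485] [325.3753  86.7649]
[323 158  18  26 357] [330.6751 170.8207]
(331.5, 165.5) [ 0.5441 -0.1239  0.136 ]
(332, 175) [ 0.5448 -0.1406  0.1   ]
(331, 77) [ 0.5508 -0.0445  0.105 ]
(331, 77) [ 0.5513 -0.0435  0.095 ]
```

```bash
python3 - <<'E'
from h import *
from rig import imaging,robot
np.set_printoptions(precision=4,suppress=True)
robot.move_linear([.545,-.132,.20],ori(0),velocity=.15)
robot.move_linear([.545,-.132,.0963],ori(0),velocity=.08)
print(robot.read_tool_pos(),robot.read_wrist_force())
robot.grip(0.0,30)
print(robot.read_width(),robot.read_tool_pos(),robot.read_eef_rot(),robot.read_wrist_force(),robot.read_torque(),robot.read_clock())
im=imaging.get_image("wrist");cv2.imwrite("pics/w2.png",im[:,:,::-1])
im=imaging.get_image("scene");cv2.imwrite("pics/s2.png",cv2.resize(im[130:310,170:370,::-1],(600,540)))
E
```

```text
[ 0.5454 -0.1321  0.0969] [ 0.2838 -0.2661  0.3535]
0.01704115071772192 [ 0.5436 -0.1319  0.0964] [ 0.0711  1.5725 -0.0696] [-7.906   2.4024  8.399 ] [ 0.3568  1.6247 -0.0625] 6.1833
```

View pics/w2.png

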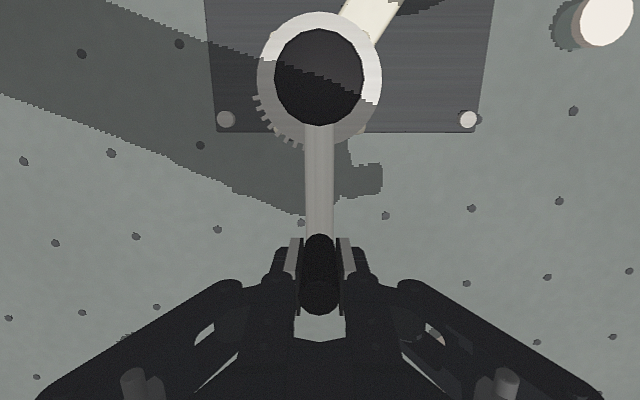

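View pics/s2.png

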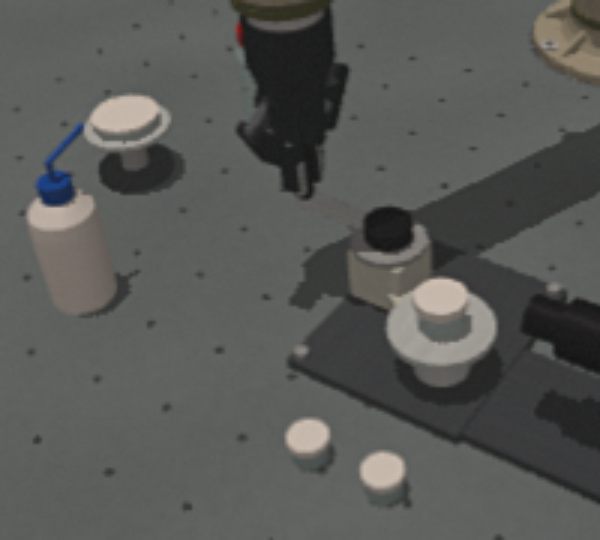

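```bash
cat >> h.py <<'E'
PIV=np.array([.5516,-.0424])
def swing(robot,ths,v=.03):
    for th in ths:
        a=YAW-th
        p=np.r_[PIV+.09*np.array([np.sin(a),-np.cos(a)]),.0963]
        robot.move_linear(p,ori(th),velocity=v)
        q=robot.read_tool_pos();f=robot.read_wrist_force()
        d=np.array(q[:2])-PIV
        act=YAW-np.arctan2(d[0],-d[1]); t=np.array([-np.cos(act-0-YAW+0),0])
        b=YAW-act; t=-np.array([np.cos(b),np.sin(b)]); rr=np.array([np.sin(b),-np.cos(b)])
        print(f"cmd {th:.3f} act {act:.3f} r {np.linalg.norm(d):.4f} resist {-f[:2]@t:.2f} rad {f[:2]@rr:.2f} fz {f[2]:.1f} t {robot.read_clock():.2f} w {robot.read_width():.4f}")
E
python3 - <<'E'
from h import *
from rig import robot
swing(robot,np.arange(0,.201,.02))
E
```

```text
cmd 0.000 act 0.003 r 0.0899 resist -2.51 rad -0.45 fz 4.3 t 6.53 w 0.0173
cmd 0.020 act 0.010 r 0.0899 resist 4.15 rad 0.08 fz 0.4 t 6.78 w 0.0175
cmd 0.040 act 0.028 r 0.0899 resist 5.55 rad -0.07 fz -1.7 t 7.03 w 0.0174
cmd 0.060 act 0.046 r 0.0899 resist 6.31 rad -0.14 fz -2.8 t 7.28 w 0.0172
cmd 0.080 act 0.068 r 0.0899 resist 5.69 rad -0.94 fz -1.3 t 7.53 w 0.0172
cmd 0.100 act 0.095 r 0.0899 resist 3.23 rad -1.02 fz 0.5 t 7.78 w 0.0172
cmd 0.120 act 0.120 r 0.0899 resist 2.41 rad -1.26 fz 2.8 t 8.03 w 0.0173
cmd 0.140 act 0.139 r 0.0900 resist 1.92 rad -1.32 fz 3.6 t 8.28 w 0.0173
cmd 0.160 act 0.156 r 0.0900 resist 4.23 rad -1.81 fz 3.1 t 8.53 w 0.0168
cmd 0.180 act 0.173 r 0.0899 resist 6.22 rad -1.44 fz 1.8 t 8.78 w 0.0171
cmd 0.200 act 0.190 r 0.0899 resist 7.78 rad -0.87 fz 0.4 t 9.03 w 0.0175
```

```bash
python3 - <<'E'
from h import *
from rig import robot
swing(robot,np.arange(.22,.441,.02))
E
```

```text
cmd 0.220 act 0.209 r 0.0900 resist 7.43 rad -1.15 fz -0.2 t 9.28 w 0.0172
cmd 0.240 act 0.232 r 0.0900 resist 5.74 rad -0.34 fz 0.9 t 9.53 w 0.0173
cmd 0.260 act 0.257 r 0.0900 resist 3.83 rad -1.93 fz 2.9 t 9.78 w 0.0174
cmd 0.280 act 0.281 r 0.0900 resist 3.01 rad -2.09 fz 5.9 t 10.03 w 0.0174
cmd 0.300 act 0.300 r 0.0900 resist 2.97 rad -1.58 fz 5.1 t 10.28 w 0.0170
cmd 0.320 act 0.317 r 0.0900 resist 4.80 rad -2.44 fz 2.4 t 10.53 w 0.0171
cmd 0.340 act 0.333 r 0.0900 resist 6.59 rad -0.88 fz 3.4 t 10.78 w 0.0172
cmd 0.360 act 0.350 r 0.0900 resist 8.08 rad -1.23 fz 1.1 t 11.03 w 0.0177
cmd 0.380 act 0.369 r 0.0899 resist 7.96 rad -2.11 fz 0.7 t 11.28 w 0.0174
cmd 0.400 act 0.392 r 0.0900 resist 6.05 rad -2.07 fz 1.9 t 11.53 w 0.0167
cmd 0.420 act 0.418 r 0.0900 resist 4.99 rad -2.33 fz 4.5 t 11.78 w 0.0170
cmd 0.440 act 0.441 r 0.0900 resist 3.56 rad -2.85 fz 4.9 t 12.03 w 0.0171
```

```bash
python3 - <<'E'
from h import *
from rig import robot,imaging
swing(robot,[.46,.475,.485])
robot.pause(.5)
swing(robot,[.485]); robot.pause(1.); swing(robot,[.485])
print(robot.read_qd())
for n in("scene","side"):
    im=imaging.get_image(n);cv2.imwrite(f"pics/{n}3.png",im[:,:,::-1])
a=cv2.imread("pics/scene3.png")[130:310,170:370]; b=cv2.imread("pics/side3.png")[160:250,265:380]
cv2.imwrite("pics/c3.png",np.hstack([cv2.resize(a,(400,360)),cv2.resize(b,(400,360))]))
E
```

```text
cmd 0.460 act 0.459 r 0.0900 resist 3.63 rad -2.14 fz 4.8 t 12.28 w 0.0171
cmd 0.475 act 0.472 r 0.0899 resist 4.86 rad -2.12 fz 4.6 t 12.53 w 0.0168
cmd 0.485 act 0.481 r 0.0900 resist 5.38 rad -2.55 fz 3.9 t 12.78 w 0.0175
cmd 0.485 act 0.480 r 0.0900 resist 5.85 rad -2.60 fz 3.8 t 13.53 w 0.0169
cmd 0.485 act 0.480 r 0.0900 resist 5.81 rad -1.91 fz 3.5 t 14.78 w 0.0170
[ 1.25639921e-03 -2.66266061e-05 -2.67451423e-04 -1.76398503e-03
 -7.50696358e-04 -7.53835855e-04 -5.06305023e-04]
```

View pics/c3.png

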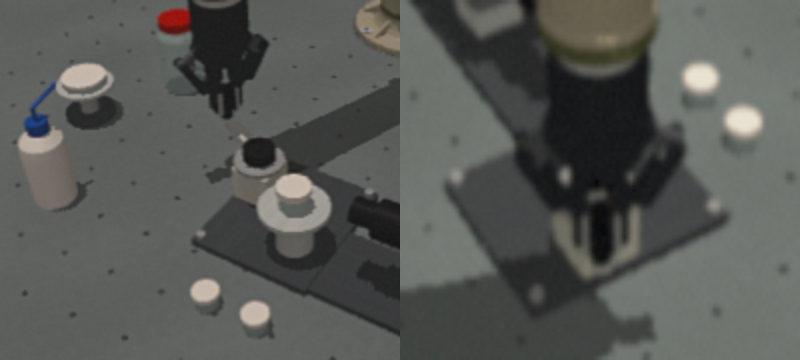

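```bash
python3 - <<'E'
from rig import robot,ticket
print(ticket.finish_job(), robot.read_clock())
E
```

```text
the job is handed in; nothing more can be done
the job is handed in; nothing more can be done
```

The job is handed in. The tall narrow jar was on the lift stage, so I swung the lever three clicks clockwise and finished with the grip still pinched in the third notch.

- **Which sample:** The jar is at scene pixel (317, 231), with a lid measured at about 42 mm. The two look-alikes on the table, at (273, 276) and (297, 288), measured about 35 mm. The dish was on the parking stand at (212, 170).
- **Clicks felt:** The push dropped three times, around lever angles 0.08, 0.24 and 0.40 rad. It peaked at 6 to 8 N and fell to about 2 to 3.5 N. The peaks came out lower than the stated 8 to 10 N, probably because I read them only every 0.02 rad, but their spacing matched.
- **Final position:** The lever held steady at 0.480 rad against a 5.8 N push, which fits the third notch. That was about 15 s into the 64 s allowed.
- **Last picture:** The scene view showed the stage lifted by roughly 18 mm with the jar upright and centred. The dish and the two bottles had not visibly moved. The gripper hid the stage in the side view, so that camera could not confirm it, and the slide box was outside the crop I looked at.

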